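# Load the light-curing unit, lock its shield and start the cure

### The job

Cure the plaster jaw model: without lifting it, push its blue tray along the bench into the white light-curing unit until it sits centred on the round printed field under the lamp, then draw the amber shield all the way down. Slide the red selector fully home to its end stop on the left, which bolts the shield shut, and only then press the green start button fully in and let go. Leave the bottles and the jar round the unit where they stand.

Things in the scene. Friction and masses are not known exactly. Their poses are not given: they have to be found in the camera images.
- curing_unit: fixed white unit for light-curing dental models, 205 deep x 325 wide x 238 mm high. Origin on the bench in the middle of the chamber's front opening; +x points into the chamber, +y to its left seen from the front, z up. The chamber is open in front, 180 mm wide (y = -90 to 90), 136 mm deep and 158 mm high under the lamp head; no floor or sill, the tray slides in on the bench
- lamp_edge (a point): middle of the lower front edge of the solid lamp head over the chamber, 158 mm over the bench; the head reaches 145 mm back from here, 80 mm up and 101 mm to either side. Axes as the unit's
- console (a point): middle of the lower front edge of the sloping top of the console, which stands right of the chamber (120 mm wide in y, from -60 to +60 mm of this point); the front wall drops from here to the bench, the slope rises from here at 35 degrees, 120 mm deep in x; its outward normal is (-0.574, 0, 0.819). Axes as the unit's
- field (a point): centre of the round white field with a black ring, 126 mm across, on the bench in the chamber, 65 mm behind the front opening; axes as the unit's
- model_tray: loose blue plastic tray, 84 (x) x 76 (y) x 24 mm high, upright sides, with a white plaster jaw model fixed on top (55 mm high in all, 0.27 kg); origin at the centre of its underside, x along the 84 mm side. It starts in front of the chamber, turned a little
- shield (a joint): amber see-through shield in an aluminium frame, 190 wide x 165 mm high x 7 mm, sliding straight down before the chamber opening (its plane 6 mm in front of the unit's origin); value in m, 0 = fully raised (underside 163 mm over the bench), 0.160 = fully down. A few newtons move it; it stays where it is left
- shield_ledge (a point): middle of the top of the black finger ledge at the foot of the shield, 20 mm over the shield's underside, moving with it; the ledge is 110 mm wide (y) and 9 mm thick and reaches from 16 mm in front of this point back to the shield, 13 mm behind it; a lip 6 mm high runs along its front edge. Axes as the unit's
- selector (a joint): red selector on the console's slope; value in m, 0 = off (right), 0.070 = end stop (left). It slides along the unit's +y and takes a few newtons; the steel bolt it carries runs over the top of the shield, so it goes home only with the shield fully down and is blocked at about 0.02 before
- selector_grip (a point): middle of the red grip, which stands out at right angles from the 35 degree slope: 22 mm wide (unit's y), 36 mm long up the slope, 34 mm high over the slope; this point lies 20 mm over the slope along its normal. Axes as the unit's
- start (a joint): green push button, value in m, 0 = out, 0.006 = fully in; springs back; about 5 N
- start_top (a point): middle of the top of the green start button, 30 mm in diameter, in a collar 46 mm in diameter and 12 mm high, on the console's slope, 60 mm further up it than the selector's slot; this point lies 18 mm over the slope; the point's z axis is the slope's outward normal: press along -z
- pink_bottle: loose pink bottle, 52 mm in diameter, 122 mm high, left of the unit; origin at the centre of its underside; to be left alone
- amber_bottle: loose amber bottle with a red cap, 67 mm in diameter, 120 mm high, left of the unit and behind the pink one; origin at the centre of its underside; to be left alone
- paste_jar: loose jar with a white lid, 43 mm in diameter, 72 mm high, in front of the console; origin at the centre of its underside; to be left alone
Things that resemble listed ones, but are neither listed nor needed, are in the scene too. Of the things that look like the model_tray, the smallest one is meant.

How it is judged:
By the outcome, as a careful person would: the job done as asked, in the order asked, and still so for the second after the job is handed in, with the robot touching nothing.
It also fails if it takes over 67 s, if anything falls off the work surface, if the arm or the gripper's body presses on something with over 40 N, if the wrist force passes 120 N, or if a joint passes its speed limit or range.

### The arm

A 7-joint arm with a two-finger parallel gripper is mounted at the origin on a cart in front of the work surface, level with it; the furniture and walls round the work are solid. World frame = base frame: x ahead of the robot, y to its left, z up, the work surface at z = 0. Lengths are in m, angles in rad, forces in N, time in s.
With the tool pointing down it reaches from about 0.425 to 0.875 m from the base axis. Payload 4.7 kg.
Tool frame: the origin (TCP) lies at the centre of the arm's flange, where the gripper is bolted on; the fingertips stand 173 mm ahead of it and the grasp point (between the pads) lies 155 mm ahead of it; z points along the fingers, y is the line along which they close (so a half turn about z gives the same grasp; the last joint's range is limited). The gripper opens to 85 mm and grips with 20 to 120 N. Pads are 22 mm wide; open, the fingers measure 114 mm over their backs; the gripper's body (76 mm by 85 mm) begins 54 mm behind the grasp point. The pads swing forward as they close: fully open they stand 13 mm farther back than shut.
Start: joints at [0.014, 0.321, -0.07, 1.45, 0.023, 1.371, -0.057], TCP at [0.65, -0, 0.405] pointing down, gripper open.
Joint ranges: [-2.86, 2.86], [-0.3, 2.09], [-1.38, 1.24], [0.06, 2.45], [-1.56, 4.7], [0.09, 2.05], [-2.69, 2.69]. Speed limits (rad/s): [2.57, 2.57, 3.14, 3.14, 3.14, 3.14, 3.14].

### API

Orientations are given as [roll, pitch, yaw] about the fixed x, y, z axes, in that order (R = Rz(yaw) Ry(pitch) Rx(roll)).
In Python, from bench import arm gives the robot as it stands.
- The arm moves only by the shell command python3 -m inch 'ROWS' [OPENING] [FORCE]. ROWS is text: rows parted by semicolons, each of 6 numbers parted by spaces: the shift along the tool's x, y, z in units of 20 mm (1.0 is 20 mm), then the turn, a rotation vector about the tool's x, y, z in units of 0.12 rad (1.0 is 0.12 rad). A call has 1 to 10 rows; each row shifts and turns the commanded pose from where the row before left it, along the tool's axes as they then stand; what a row does not reach is not made up. A row lasts 1/10 s, in which the tool goes at most 50 mm and 8.59 degrees, less where a joint would pass 70% of its speed; a pose out of reach is approached as far as the arm can. A call with a number of a shift or a turn outside -1 to 1 is refused whole. A call with a gripper value outside its range is refused whole. OPENING is the closure, from -1 (fully open) to 1 (shut), set as the call begins (- or left out, the last holds). The fingers move at their own pace and stop on an object; FORCE is the grip in N (left out, the last holds). Time passes only in rows, so rows that do not move let the fingers close. It gives the time, the measured TCP pose, the force, the opening and the grip force at its end, in the units of the state.
- arm.get_state(): the state, without advancing time (a new reading comes with each control period).
- arm.capture(name): name is "scene" or "side" or "wrist"; returns a dict with "img" (400x640x3 uint8, blue, green, red), "depth" (400x640 float32, m along the optical axis (not along the pixel's ray), 0 where there is no reading), "intrinsics" (3x3 intrinsics, pixels), "R" (3x3) and "t" (3): a world point X has camera coordinates R X + t. Camera axes: x right, y down, z forward; pixel columns grow to the right and rows downward; lengths in m; the calibration is good to about 2 mm. A picture is of the moment at which its call begins.
- arm.close_job(): hands the job in; it is judged then, once.
The state is a dict: "time_s": time; "joints": joint angles; "dq": joint speeds; "joint_efforts": joint torques, N m; "eef_pos": TCP position; "tool_rot": TCP orientation; "wrist_force": force on the tool from outside, world axes, zero at the start; "torque": the same for the moment, N m; "grip_width": finger opening in m; "grasp_force": force on a finger pad.
Only numpy, scipy, OpenCV 4.12 (cv2) and the standard library are available. Lean on these libraries where they do the work, as an engineer would, in place of code of your own. Each camera call takes 0.05 s, during which the arm holds its last target. There are 200 camera calls.

## Working session

There is one attempt and no reset: what is moved stays moved. The work goes in short steps, Python scripts to look and compute and a shell command to move; the robot and the scene stay as the last step left them, time stands still between calls to the robot, and variables do not carry over. Pictures are saved under pics/ and viewed, at most 13 in all, crops included, and the job is handed in when it is done.

```bash
ls; mkdir -p pics; cat > h.py <<'E'
import numpy as np, cv2, pickle
from bench import arm
def cap(n):
    c=arm.capture(n); pickle.dump(c,open(f'{n}.pkl','wb')); return c
def load(n): return pickle.load(open(f'{n}.pkl','rb'))
def pts(c):
    d=c['depth']; v,u=np.indices(d.shape); K=c['intrinsics']
    P=np.stack([(u-K[0,2])/K[0,0]*d,(v-K[1,2])/K[1,1]*d,d],-1)
    return (P-c['t'])@c['R']
def ray(c,u,v,z):
    K=c['intrinsics']; r=c['R'].T@np.linalg.solve(K,[u,v,1]); o=-c['R'].T@c['t']
    return o+r*(z-o[2])/r[2]
def proj(c,X):
    p=c['intrinsics']@(c['R']@np.array(X)+c['t']); return p[:2]/p[2]
E
python3 - <<'E'
from h import *
a=cap('scene');b=cap('side');w=cap('wrist')
cv2.imwrite('pics/a.png',a['img']);cv2.imwrite('pics/b.png',b['img'])
for c in(a,b,w):print(-c['R'].T@c['t'],c['R'][2])
print(arm.get_state())
E
```

```text
pics
[-0.56953762  1.06432687  1.0985214 ] [ 0.6904524  -0.45455302 -0.56272287]
[0.84324309 0.74753957 1.16732603] [-0.25751137 -0.3808906  -0.8880373 ]
[0.64964938 0.08453553 0.37347804] [-0.00110097 -0.32595806 -0.94538359]
{'time_s': 0.15, 'joints': array([ 0.01411404,  0.32164184, -0.07009269,  1.45140359,  0.02259653,
        1.37082054, -0.05690649]), 'dq': array([ 2.31265869e-04, -1.26376833e-03, -1.93662778e-04, -3.63074455e-03,
        8.11348868e-04,  6.68221566e-04, -3.57884860e-05]), 'joint_efforts': array([ 4.86840745e-04, -4.94090402e+01, -3.82246608e-01, -3.14684451e+01,
        1.31496685e-02,  8.20941757e-03, -6.77807677e-07]), 'eef_pos': array([ 6.49839650e-01, -3.49257026e-05,  4.03877273e-01]), 'tool_rot': array([-3.14010830e+00,  8.23017142e-05,  1.57080727e+00]), 'wrist_force': array([-0.03250634,  0.45220231, -1.00932129]), 'torque': array([ 0.05020765,  0.0133981 , -0.027144  ]), 'grasp_force': 0.0, 'grip_width': 0.08579051080224405}
```

View pics/a.png

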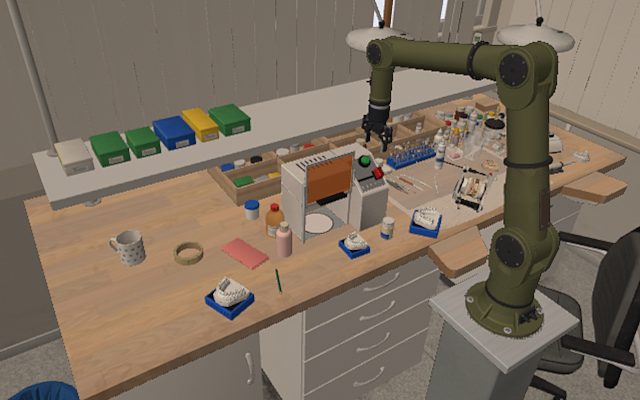

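View pics/b.png

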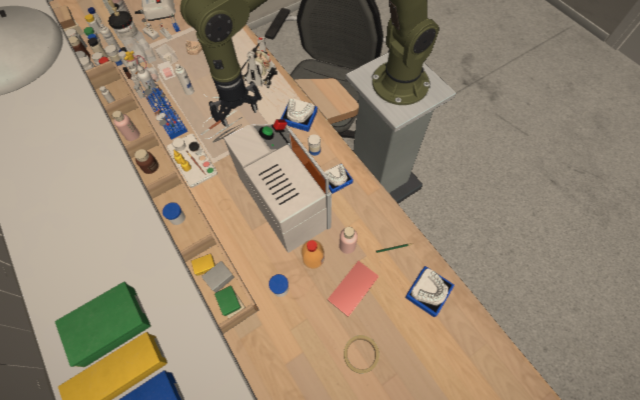

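The scene view shows three blue trays, at (230,298), (354,244) and (425,221). The one at (354,244) is directly in front of the chamber and looks the smallest. The unit is at about (335,195), the pink bottle at (284,240), the amber one at (274,220) and the jar at (387,229). The unit's front faces the robot's side of the bench.

```bash
python3 - <<'E'
from h import *
for n in('scene','side'):
    c=load(n);P=pts(c);hsv=cv2.cvtColor(c['img'],cv2.COLOR_BGR2HSV);ok=(c['depth']>0)
    def show(nm,lo,hi,zlo,zhi,ymin=-.5,minA=15):
        m=(cv2.inRange(hsv,lo,hi)>0)&ok&(P[...,2]>zlo)&(P[...,2]<zhi)&(P[...,0]<1.1)
        k,l,s,ce=cv2.connectedComponentsWithStats(m.astype(np.uint8))
        for i in range(1,k):
            if s[i,4]<minA: continue
            q=P[l==i]; r=cv2.minAreaRect((q[:,:2]*1000).astype(np.float32))
            print(n,nm,s[i,4],ce[i].round(),'min',q.min(0).round(3),'max',q.max(0).round(3),'rect',np.round(r[0]),np.round(r[1]),round(r[2],1))
    show('blue',(105,150,60),(125,255,255),-.01,.04)
    show('red',(0,180,80),(6,255,255),.03,.3)
    show('green',(60,120,40),(90,255,255),.1,.3)
    show('amber',(5,150,80),(20,255,255),.03,.4)
    show('top',(0,0,120),(180,60,255),.22,.25,minA=100)
c=load('scene')
cv2.imwrite('pics/c.png',cv2.resize(c['img'][130:280,220:460],None,fx=3.3,fy=3.3,interpolation=cv2.INTER_CUBIC))
E
```

```text
scene blue 214 [408. 160.] min [ 0.776 -0.484  0.   ] max [ 0.85  -0.235  0.034] rect [ 813. -360.] [ 75. 249.] 0.2
scene blue 234 [424. 230.] min [ 0.345 -0.131  0.004] max [0.445 0.001 0.036] rect [408. -63.] [ 98. 103.] 38.1
scene blue 26 [384. 236.] min [0.43  0.086 0.005] max [0.453 0.107 0.03 ] rect [441.  98.] [25. 16.] 29.1
scene blue 172 [353. 251.] min [0.406 0.186 0.005] max [0.492 0.267 0.031] rect [433. 241.] [105.  61.] 39.1
scene blue 411 [230. 306.] min [0.372 0.623 0.003] max [0.489 0.749 0.036] rect [440. 686.] [111. 102.] 21.3
scene red 16 [448. 122.] min [ 0.893 -0.688  0.065] max [ 0.92  -0.657  0.077] rect [ 908. -671.] [19. 37.] 59.9
scene red 21 [308. 145.] min [ 1.076 -0.018  0.041] max [1.098 0.031 0.053] rect [1088.    7.] [21. 49.] 8.3
scene red 64 [378. 172.] min [0.527 0.049 0.185] max [0.569 0.073 0.222] rect [548.  62.] [38. 24.] 23.7
scene red 49 [274. 207.] min [0.65  0.396 0.104] max [0.684 0.424 0.123] rect [665. 408.] [25. 30.] 45.4
scene green 58 [365. 160.] min [0.588 0.057 0.225] max [0.618 0.096 0.249] rect [604.  79.] [26. 41.] 38.5
scene amb
[... 1482 characters left out ...]
 ] max [ 0.928 -0.66   0.079] rect [ 914. -671.] [25. 26.] 22.2
side red 94 [279. 125.] min [0.539 0.048 0.188] max [0.573 0.07  0.225] rect [557.  61.] [16. 37.] 70.4
side red 83 [312. 246.] min [0.656 0.394 0.111] max [0.683 0.422 0.126] rect [669. 407.] [26. 25.] 57.8
side green 74 [267. 131.] min [0.595 0.062 0.229] max [0.621 0.094 0.249] rect [606.  80.] [27. 27.] 65.8
side amber 396 [308. 164.] min [0.572 0.164 0.217] max [0.575 0.331 0.291] rect [574. 247.] [167.   3.] 89.7
side amber 339 [312. 255.] min [0.645 0.381 0.031] max [0.701 0.441 0.123] rect [671. 412.] [56. 55.] 56.0
side top 4575 [275. 174.] min [0.567 0.027 0.22 ] max [0.724 0.353 0.248] rect [645. 190.] [157. 326.] 0.1
```

View pics/c.png

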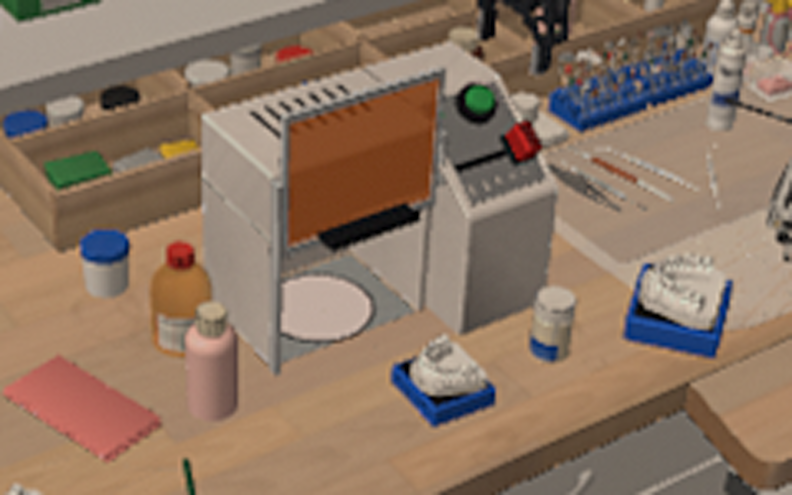

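The crop shows the tray in front of the chamber at crop (443,385), which is scene (354,244). Its span is smaller than the two decoys at (230,298) and (425,221), so this is the one meant. The jar is at crop (553,322), the shield ledge at (370,225), the selector at (522,140) and the button at (478,102).

```bash
cat > meas.py <<'E'
from h import *
def tray(c,P,reg=((.38,.72),(.15,.33))):
    hsv=cv2.cvtColor(c['img'],cv2.COLOR_BGR2HSV)
    m=(cv2.inRange(hsv,(105,150,40),(125,255,255))>0)&(c['depth']>0)
    q=P[m];q=q[(q[:,0]>reg[0][0])&(q[:,0]<reg[0][1])&(q[:,1]>reg[1][0])&(q[:,1]<reg[1][1])&(q[:,2]<.04)]
    return q
E
python3 - <<'E'
from meas import *
Q=[]
for n in('scene','side'):
    c=load(n);P=pts(c);hsv=cv2.cvtColor(c['img'],cv2.COLOR_BGR2HSV)
    q=tray(c,P);Q.append(q)
    # floor-ish bias
    f=P[(P[...,0]>.4)&(P[...,0]<.5)&(P[...,1]>.45)&(P[...,1]<.6)&(abs(P[...,2])<.02)];print(n,'floor z',f[:,2].mean() if len(f) else None)
    m=(cv2.inRange(hsv,(5,150,80),(20,255,255))>0)
    a=P[m];a=a[(abs(a[:,0]-.572)<.02)&(a[:,2]>.15)&(a[:,1]>.1)&(a[:,1]<.36)]
    print('shield fit x=k*y+c',np.polyfit(a[:,1],a[:,0],1),'med',np.median(a,0))
    t=P[(abs(P[...,2]-.238)<.006)&(P[...,0]>.56)&(P[...,0]<.76)&(P[...,1]>.0)&(P[...,1]<.38)]
    r=cv2.minAreaRect((t[:,:2]*1000).astype(np.float32));print('top',r)
    w=P[(P[...,2]>.03)&(P[...,2]<.12)&(P[...,0]>.53)&(P[...,0]<.6)&(P[...,1]>.04)&(P[...,1]<.14)]
    if len(w)>30:print('console wall',np.polyfit(w[:,1],w[:,0],1),np.median(w,0),len(w))
    for nm,x0,x1,y0,y1 in(('jar',.4,.52,.04,.15),('pink',.5,.64,.33,.41)):
        b=P[(P[...,0]>x0)&(P[...,0]<x1)&(P[...,1]>y0)&(P[...,1]<y1)&(P[...,2]>.05)&(P[...,2]<.125)];
        if len(b):print(nm,b.min(0).round(3),b.max(0).round(3),b.mean(0).round(3))
q=np.vstack(Q);q=q[q[:,2]>.002];r=cv2.minAreaRect((q[:,:2]*1000).astype(np.float32));print('tray',r,q[:,:2].min(0),q[:,:2].max(0))
# tray edges: scene sees the -x and +y faces
s=Q[0]; print('scene tray corners: minx',s[s[:,0].argmin()],'maxy',s[s[:,1].argmax()],'maxx',s[s[:,0].argmax()],'miny',s[s[:,1].argmin()])
# field: white bench disc
c=load('scene');P=pts(c)
g=(c['img'].min(-1)>150)&(abs(P[...,2])<.006)&(P[...,0]>.57)&(P[...,0]<.73)&(P[...,1]>.15)&(P[...,1]<.34)
b=P[g];print('field',len(b),b.min(0),b.max(0))
# ray version of tray outline at z=.024
hsv=cv2.cvtColor(c['img'],cv2.COLOR_BGR2HSV)
E
```

```text
scene floor z -0.0005564945072332415
shield fit x=k*y+c [2.63694801e-05 5.70222687e-01] med [0.57023821 0.25340955 0.23247469]
top ((646.340087890625, 178.93414306640625), (162.80519104003906, 356.706787109375), 1.460308313369751)
jar [0.424 0.041 0.05 ] [0.52  0.15  0.125] [0.496 0.093 0.082]
pink [0.55  0.347 0.05 ] [0.64  0.41  0.125] [0.602 0.356 0.088]
side floor z 0.0002843677091494048
shield fit x=k*y+c [0.00213949 0.57283303] med [0.57339667 0.2522544  0.25517657]
top ((646.6535034179688, 191.00286865234375), (156.6117706298828, 328.4456481933594), 0.5834506154060364)
jar [0.428 0.061 0.05 ] [0.47  0.103 0.079] [0.452 0.084 0.069]
pink [0.561 0.348 0.051] [0.64  0.41  0.125] [0.601 0.351 0.089]
tray ((449.20074462890625, 224.0563201904297), (81.75675964355469, 87.05635070800781), 85.1266860961914) [0.40596483 0.18607732] [0.49534277 0.26745228]
scene tray corners: minx [0.40596483 0.19083574 0.01170473] maxy [0.42141239 0.26745228 0.02109856] maxx [0.49208155 0.2499723  0.01978586] miny [0.41345545 0.18607732 0.02174068]
field 391 [ 0.58583011  0.18930521 -0.00590922] [0.70108239 0.30056058 0.00582687]
```

Findings, which fit the sizes given: unit yaw about 0 with its origin at (0.578, 0.247), field at (0.643, 0.247). Tray is at (0.449, 0.2245) with yaw about -6°, jar at (0.447, 0.083). Moving behind the tray, with the fingers half open and spread along y.

```bash
python3 -m inch '0 -1 0 0 0 0;0 -1 0 0 0 0;0 -1 0 0 0 0;0 -1 0 0 0 0;0 -1 0 0 0 0;0 -1 0 0 0 0;0 -1 0 0 0 0;0 -1 0 0 0 0;0 -1 0 0 0 0;0 -1 0 0 0 0' -0.2 60
python3 -m inch '1 0 0 0 0 0;1 0 0 0 0 0;1 0 0 0 0 0;1 0 0 0 0 0;1 -0.5 0 0 0 0;1 -0.5 0 0 0 0;1 -0.5 0 0 0 0;1 -0.5 0 0 0 0;1 -0.7 0 0 0 0;1 -0.7 0 0 0 0'
python3 -m inch '1 0 0 0 0 0;0.2 0 0 0 0 1;0 0 0 0 0 1;0 0 0 0 0 1;0 0 0 0 0 1;0 0 0 0 0 1;0 0 0 0 0 1;0 0 0 0 0 1;0 0 0 0 0 1;0 0 0 0 0 1'
python3 -m inch '0 0 0 0 0 1;0 0 0 0 0 1;0 0 0 0 0 1;0 0 0 0 0 1;0 0 0 0 0 0.1;0 0 0 0 0 0;0 0 0 0 0 0'
```

```text
time_s: 1.15
eef_pos: [0.449, -0.0, 0.4044]
tool_rot: [-3.141, 0.0, 1.571]
wrist_force: [-0.1, -0.2, -0.0]
grip_width: 0.0514
grasp_force: 0.0
time_s: 2.15
eef_pos: [0.3813, 0.2007, 0.4045]
tool_rot: [-3.141, 0.0, 1.571]
wrist_force: [0.2, 0.4, -0.6]
grip_width: 0.0511
grasp_force: 0.0
time_s: 3.15
eef_pos: [0.3818, 0.2239, 0.4045]
tool_rot: [3.141, 0.0, 0.486]
wrist_force: [-0.4, -1.0, 0.6]
grip_width: 0.0514
grasp_force: 0.0
time_s: 3.85
eef_pos: [0.382, 0.2239, 0.4046]
tool_rot: [3.141, 0.0, 0.001]
wrist_force: [0.5, -0.1, 0.3]
grip_width: 0.0514
grasp_force: 0.0
```

```bash
python3 -m inch '0 0 1 0 0 0;0 0 1 0 0 0;0 0 1 0 0 0;0 0 1 0 0 0;0 0 1 0 0 0;0 0 1 0 0 0;0 0 1 0 0 0;0 0 1 0 0 0;0 0 1 0 0 0;0 0 1 0 0 0'
python3 -m inch '0 0 0.8 0 0 0;0 0 0.4 0 0 0;0 0 0 0 0 0'
python3 - <<'E'
from h import *
a=cap('scene');cv2.imwrite('pics/d.png',cv2.resize(a['img'][130:290,220:460],None,fx=3.3,fy=3.3,interpolation=cv2.INTER_CUBIC))
print(arm.get_state()['joints'])
E
```

```text
time_s: 4.85
eef_pos: [0.3821, 0.224, 0.204]
tool_rot: [-3.142, -0.0, 0.0]
wrist_force: [1.4, 0.7, 0.2]
grip_width: 0.0513
grasp_force: 0.0
time_s: 5.15
eef_pos: [0.3816, 0.2237, 0.1798]
tool_rot: [3.141, 0.002, -0.0]
wrist_force: [-0.8, 0.1, 0.1]
grip_width: 0.0513
grasp_force: 0.0
[-0.12411628  0.16519384 -0.4884496   2.15929137  0.10360733  0.83933625
 -2.24756964]
```

View pics/d.png

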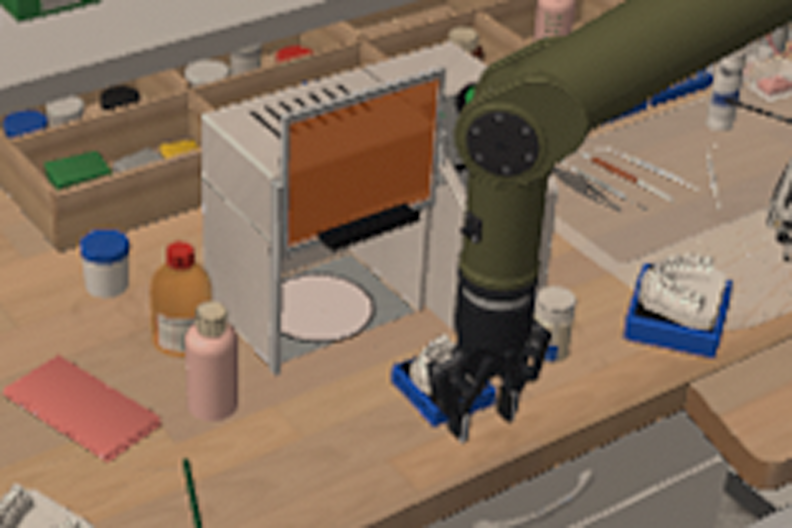

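```bash
python3 -m inch '0.4 0 0 0 0 0;0.3 0 0 0 0 0;0.3 0 0 0 0 0;0.3 0 0 0 0 0;0.3 0 0 0 0 0;0.3 0 0 0 0 0;0.3 0 0 0 0 0;0.3 0 0 0 0 0;0.3 0 0 0 0 0;0.2 0 0 0 0 0'
python3 -m inch '-1 0 0 0 1 0;-1 0 0.06 0 1 0;-1 0 0.06 0 1 0;0 0 0 0 0 0'
python3 -c "
from h import *
print(arm.get_state()['joints'])"
```

```text
time_s: 6.2
eef_pos: [0.4427, 0.2238, 0.1807]
tool_rot: [-3.141, -0.0, -0.001]
wrist_force: [-2.4, 0.6, 1.9]
grip_width: 0.051
grasp_force: 1.2
time_s: 6.6
eef_pos: [0.3801, 0.2235, 0.1699]
tool_rot: [3.137, -0.358, 0.008]
wrist_force: [-1.1, -0.1, -0.3]
grip_width: 0.0514
grasp_force: 0.0
[-0.2788868   0.0860236  -0.4146049   2.30026243  0.52317075  0.54172357
 -2.67276147]
```

```bash
python3 -m inch '0.35 0 -0.94 0 0 0;0.35 0 -0.94 0 0 0;0.35 0 -0.94 0 0 0;0.35 0 -0.94 0 0 0;0 0 0 0 0 -1;0 0 0 0 0 -1;0 0 0 0 0 -1;0 0 0 0 0 -1;0 0 0 0 0 -1;0 0 0 0 0 -1'
python3 -m inch '0 0 0 0 0 -1;0 0 0 0 0 -1;0 0 0 0 0 -1;0 0 0 0 0 -1;0 0 0 0 0 -1;0 0 0 0 0 -1;0 0 0 0 0 -1;0 0 0 0 0 -1;0 0 0 0 0 -1;0 0 0 0 0 -1'
python3 -m inch '0 0 0 0 0 -1;0 0 0 0 0 -1;0 0 0 0 0 -1;0 0 0 0 0 -1;0 0 0 0 0 -1;0 0 0 0 0 -1;0 0 0 0 0 -1;0 0 0 0 0 -1;0 0 0 0 0 -1;0 0 0 0 0 -1'
python3 - <<'E'
from meas import *
s=arm.get_state();print(s['joints'])
Q=[]
for n in('scene','side'):
    c=cap(n);q=tray(c,pts(c));q=q[q[:,2]>.002];Q.append(q)
    print(n,len(q),q.min(0).round(3),q.max(0).round(3))
q=np.vstack(Q);print(cv2.minAreaRect((q[:,:2]*1000).astype(np.float32)))
E
```

```text
time_s: 7.6
eef_pos: [0.3846, 0.2242, 0.2525]
tool_rot: [2.9, -0.267, 0.753]
wrist_force: [0.1, 0.7, -0.4]
grip_width: 0.0513
grasp_force: 0.0
time_s: 8.6
eef_pos: [0.3846, 0.2242, 0.2525]
tool_rot: [2.803, 0.12, 1.9]
wrist_force: [-0.0, 0.2, -0.0]
grip_width: 0.0513
grasp_force: 0.0
time_s: 9.6
eef_pos: [0.3847, 0.2242, 0.2525]
tool_rot: [3.133, 0.358, 3.119]
wrist_force: [0.2, 0.5, 0.1]
grip_width: 0.0508
grasp_force: 0.0
[-0.39318637 -0.06682568 -0.27753775  2.23431855  0.31123093  0.71125207
  0.66683981]
scene 166 [0.457 0.188 0.003] [0.542 0.267 0.028]
side 29 [0.467 0.246 0.013] [0.498 0.261 0.028]
((500.0196533203125, 227.80824279785156), (85.56976318359375, 78.66295623779297), 0.9159241914749146)
```

```bash
python3 -m inch '0.23 0.2 -0.1 0 0 -0.18;0.35 0 0.94 0 0 0;0.35 0 0.94 0 0 0;0.35 0 0.94 0 0 0;0.3 0 0.8 0 0 0;0.1 0 0.28 0 0 0;0 0 0 0 0 0'
python3 -m inch '1 0 0.06 0 -1 0;1 0 0.06 0 -1 0;1 0 0.06 0 -1 0;0 0 0 0 0 0'
python3 -c "
from h import *
from scipy.spatial.transform import Rotation as R
s=arm.get_state();print(s['joints'],s['eef_pos']+.168*R.from_euler('xyz',s['tool_rot']).as_matrix()[:,2])"
```

```text
time_s: 10.4
eef_pos: [0.3783, 0.2281, 0.168]
tool_rot: [-3.141, 0.357, 3.14]
wrist_force: [0.4, -0.7, -1.1]
grip_width: 0.0516
grasp_force: 0.0
time_s: 10.8
eef_pos: [0.3464, 0.2259, 0.1502]
tool_rot: [-3.112, 0.57, -3.136]
wrist_force: [-0.0, 0.3, -0.1]
grip_width: 0.0514
grasp_force: 0.0
[-0.41236667  0.0756105  -0.42234319  2.42370724  1.0970131   0.52177264
 -0.20405962] [0.43709031 0.22132367 0.00886535]
```

```bash
python3 -m inch '-0.34 0.05 0.22 0 0 0;-0.34 0.05 0.22 0 0 0;-0.34 0.05 0.22 0 0 0;0 0 0 0 0 0'
cat > tip.py <<'E'
from h import *
from scipy.spatial.transform import Rotation as R
s=arm.get_state();print(s['joints'].round(3),'tip',(s['eef_pos']+.168*R.from_euler('xyz',s['tool_rot']).as_matrix()[:,2]).round(4),s['tool_rot'].round(3))
E
python3 tip.py
```

```text
time_s: 11.2
eef_pos: [0.3744, 0.2277, 0.1509]
tool_rot: [-3.114, 0.571, 3.139]
wrist_force: [-0.3, 0.6, 0.8]
grip_width: 0.0513
grasp_force: 0.0
[-0.394  0.118 -0.391  2.376  1.115  0.511 -0.176] tip [0.4651 0.2228 0.0096] [-3.114  0.571  3.139]
```

```bash
python3 -m inch '0.16 0.05 0.25 -0.08 -0.5 0;0.16 0.05 0.25 -0.08 -0.5 0;0.16 0.05 0.25 -0.08 -0.5 0;0.2 0.05 0.25 0 -0.4 0;0 0 0 0 0 0'; python3 tip.py
```

```text
time_s: 11.7
eef_pos: [0.3737, 0.2313, 0.1251]
tool_rot: [-3.136, 0.797, -3.134]
wrist_force: [0.0, 0.2, 0.4]
grip_width: 0.0516
grasp_force: 0.0
[-0.459  0.219 -0.392  2.443  1.753  0.643 -0.828] tip [0.4938 0.2312 0.0076] [-3.136  0.797 -3.134]
```

```bash
python3 -m inch '-0.07 0 -0.07 0 0 0;-0.28 0.08 0.29 0 0 0;-0.28 0.08 0.29 0 0 0;-0.28 0.08 0.29 0 0 0;-0.28 0.08 0.29 0 0 0;-0.28 0.08 0.29 0 0 0;-0.28 0.08 0.29 0 0 0;-0.28 0.08 0.29 0 0 0;-0.28 0.08 0.29 0 0 0;0 0 0 0 0 0'; python3 tip.py
python3 - <<'E'
from meas import *
Q=[]
for n in('scene','side'):
    c=cap(n);q=tray(c,pts(c));q=q[q[:,2]>.002];Q.append(q)
    if len(q):print(n,len(q),q.min(0).round(3),q.max(0).round(3))
q=np.vstack(Q);print(cv2.minAreaRect((q[:,:2]*1000).astype(np.float32)))
a=load('scene');w=cap('wrist')
im=np.vstack([cv2.resize(a['img'][150:270,240:440],(800,480))[:, :]]);
cv2.imwrite('pics/e.png',im);cv2.imwrite('pics/f.png',w['img'])
E
```

```text
time_s: 12.7
eef_pos: [0.4395, 0.2445, 0.1278]
tool_rot: [-3.14, 0.799, -3.139]
wrist_force: [0.3, -0.1, -0.4]
grip_width: 0.0511
grasp_force: 0.0
[-0.416  0.3   -0.339  2.316  1.786  0.597 -0.753] tip [0.5599 0.2446 0.0106] [-3.14   0.799 -3.139]
scene 94 [0.554 0.243 0.008] [0.647 0.287 0.029]
((600.7088623046875, 278.22344970703125), (82.18388366699219, 47.354736328125), 19.194982528686523)
```

View pics/e.png

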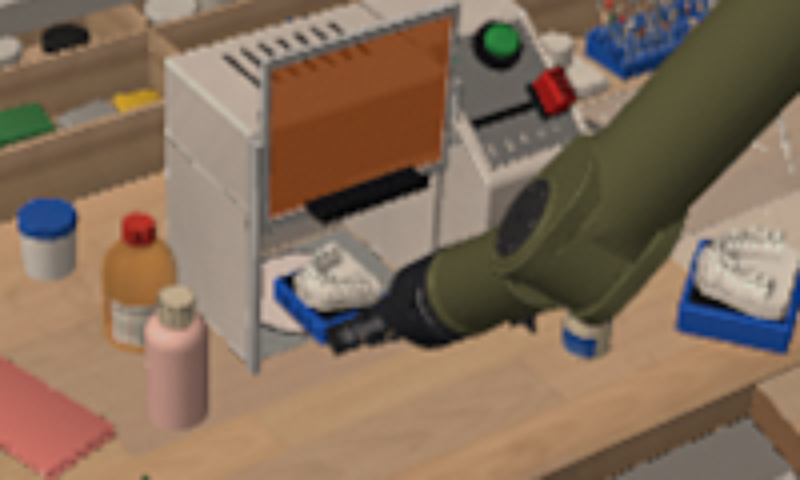

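The tray, at crop (330,295), is entering the chamber ahead of the fingers and looks roughly square. The bottles and jar are untouched. Fitting the visible left face of the tray for yaw and y.

```bash
cat > left.py <<'E'
from meas import *
c=cap('scene');P=pts(c);q=tray(c,P);q=q[q[:,2]>.002]
hsv=cv2.cvtColor(c['img'],cv2.COLOR_BGR2HSV)
m=(cv2.inRange(hsv,(105,150,40),(125,255,255))>0)
v,u=np.nonzero(m);A=np.array([ray(c,a,b,.024) for a,b in zip(u,v)])
# top edge (outer rim): in each row-bin of x keep points with max y whose depth point z is near top
b=np.arange(.55,.70,.008);E=[]
for lo in b:
    k=q[(q[:,0]>=lo)&(q[:,0]<lo+.008)]
    if len(k)>2:E.append((lo+.004,k[:,1].max()))
E=np.array(E);print(E.round(3).tolist())
e=E[(E[:,0]<E[:,0].max()-.006)]
p=np.polyfit(e[:,0],e[:,1],1);print('yaw deg',np.degrees(np.arctan(p[0])),'xrange',q[:,0].min(),q[:,0].max())
xc=q[:,0].max()-.042;print('y centre',np.polyval(p,xc)-.038*np.hypot(1,p[0]))
for nm,x0,x1,y0,y1 in(('jar',.41,.49,.05,.12),):
    w=P[(P[...,0]>x0)&(P[...,0]<x1)&(P[...,1]>y0)&(P[...,1]<y1)&(P[...,2]>.01)&(P[...,2]<.085)];print(nm,w.min(0).round(3) if len(w) else 0,w.max(0).round(3) if len(w) else 0)
E
python3 left.py
```

```text
[[0.562, 0.288], [0.57, 0.281], [0.578, 0.285], [0.586, 0.284], [0.594, 0.286], [0.602, 0.283], [0.61, 0.283], [0.618, 0.285], [0.626, 0.285], [0.634, 0.284], [0.642, 0.282]]
yaw deg -0.5983237093961696 xrange 0.5592451493385989 0.6457516079784186
y centre 0.24629568838650617
jar [0.422 0.069 0.01 ] [0.462 0.107 0.044]
```

View pics/f.png

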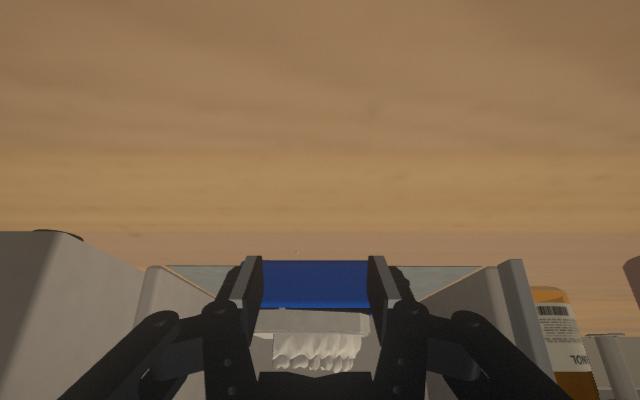

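```bash
python3 -m inch '-0.22 0 0.22 0 0 0;-0.22 0 0.22 0 0 0;-0.22 0 0.22 0 0 0;-0.22 0 0.22 0 0 0;-0.22 0 0.22 0 0 0;0 0 0 0 0 0;0 0 0 0 0 0'; python3 tip.py; python3 left.py
python3 - <<'E'
from meas import *
c=load('scene');cv2.imwrite('pics/g.png',cv2.resize(c['img'][190:250,290:370],(800,600),interpolation=cv2.INTER_CUBIC))
# predicted outlines: field ring & tray corners
for x,y in((.58,.247),(.706,.247),(.643,.31),(.643,.184)):print('field',proj(c,(x,y,0)).round(1))
for x,y in((.685,.285),(.601,.285),(.601,.209),(.685,.209)):print('tray tgt',proj(c,(x,y,.024)).round(1),proj(c,(x,y,0)).round(1))
E
```

```text
time_s: 13.6
eef_pos: [0.4698, 0.2444, 0.1282]
tool_rot: [-3.139, 0.798, -3.137]
wrist_force: [-0.6, 0.8, -0.3]
grip_width: 0.0513
grasp_force: 0.0
[-0.394  0.333 -0.314  2.263  1.801  0.569 -0.719] tip [0.5901 0.2445 0.0109] [-3.139  0.798 -3.137]
[[0.594, 0.285], [0.602, 0.284], [0.61, 0.284], [0.618, 0.284], [0.626, 0.283], [0.634, 0.285], [0.642, 0.283], [0.65, 0.285], [0.658, 0.284], [0.666, 0.28], [0.674, 0.276]]
yaw deg -1.5598714896143866 xrange 0.5934891759300477 0.6740914973972869
y centre 0.24551841732546503
jar [0.426 0.061 0.01 ] [0.463 0.108 0.077]
field [326.2 231.7]
field [307.5 213.9]
field [301.9 228. ]
field [330.9 217.3]
tray tgt [301.8 214.6] [301.7 219.9]
tray tgt [314.2 226.6] [314.1 232. ]
tray tgt [332. 220.] [331.7 225.3]
tray tgt [319.2 208.4] [319.  213.6]
```

View pics/g.png

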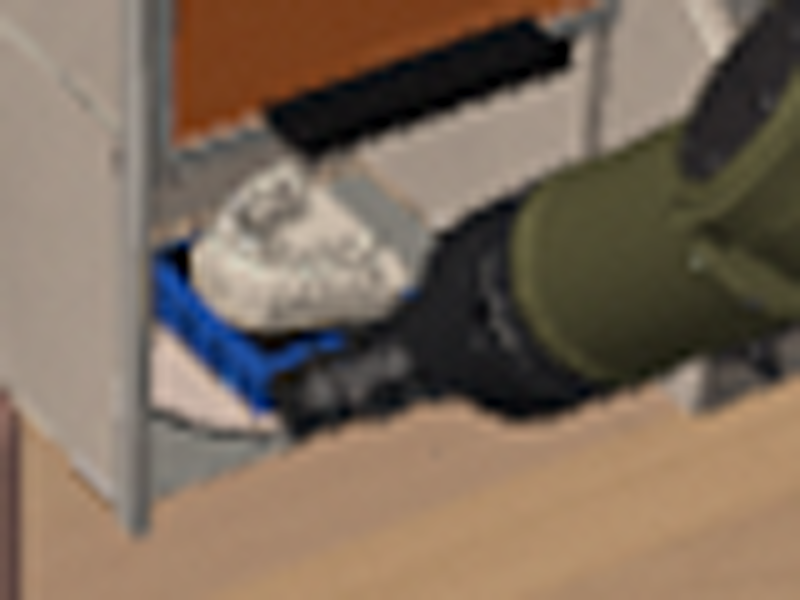

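```bash
python3 - <<'E'
from meas import *
c=load('scene')
for u,v in((160,411),(190,422),(220,432),(250,437),(270,437)):
    p=ray(c,290+u/10-.5,190+v/10-.5,0);print(p.round(4),np.hypot(p[0]-.643,p[1]-.247).round(4))
print('corner top',ray(c,316,226.6,.024),'bot',ray(c,316,230.6,0))
# ring in initial-like depth: dark pixels around field in the side? fit circle with ring dark pixels from d.png frame not stored
im=cv2.imread('pics/a.png');P=None
g=cv2.inRange(cv2.cvtColor(im,cv2.COLOR_BGR2HSV),(0,0,150),(180,40,255))[205:245,295:345]
k,l,s,ce=cv2.connectedComponentsWithStats(g);i=1+s[1:,4].argmax()
cn=max(cv2.findContours((l==i).astype(np.uint8),0,2)[0],key=cv2.contourArea)[:,0]
W=np.array([ray(c,295+x,205+y,0)[:2] for x,y in cn])
A=np.c_[2*W,np.ones(len(W))];
for _ in range(4):
    p=np.linalg.lstsq(A,(W**2).sum(1),rcond=None)[0];r=np.sqrt(p[2]+p[0]**2+p[1]**2)
    e=abs(np.hypot(*(W-p[:2]).T)-r);k=e<max(.002,np.median(e)*2);W=W[k];A=A[k]
print('field circle',p[:2],r,len(W))
E
```

```text
[0.6235 0.3069 0.    ] 0.063
[0.6125 0.3011 0.    ] 0.0621
[0.6022 0.295  0.    ] 0.063
[0.5943 0.2875 0.    ] 0.0633
[0.5906 0.2814 0.    ] 0.0627
corner top [0.597789  0.2795327 0.024    ] bot [0.60411867 0.27475089 0.        ]
field circle [0.75044245 0.40528595] 0.15247534706242571 11
```

```bash
python3 -m inch '-0.07 0.03 0.07 0 0 0;-0.06 0.05 0.06 0 0 0;-0.06 0.05 0.06 0 0 0;0 0 0 0 0 0;0.3 0 -0.3 0 0 0;0.5 0 -0.5 0 0 0;0.6 0 -0.6 0 0 0;0.6 0 -0.6 0 0 0;0.6 0 -0.6 0 0 0;0 0 0 0 0 0'; python3 tip.py; python3 left.py
python3 - <<'E'
from meas import *
c=load('scene');cv2.imwrite('pics/g2.png',cv2.resize(c['img'][190:250,290:370],(800,600),interpolation=cv2.INTER_CUBIC))
E
```

```text
time_s: 14.65
eef_pos: [0.3983, 0.247, 0.1265]
tool_rot: [-3.138, 0.796, -3.132]
wrist_force: [-0.5, -0.1, -0.2]
grip_width: 0.0516
grasp_force: 0.0
[-0.453  0.26  -0.379  2.381  1.747  0.637 -0.788] tip [0.5183 0.2475 0.009 ] [-3.138  0.796 -3.132]
[[0.594, 0.279], [0.602, 0.288], [0.61, 0.284], [0.618, 0.286], [0.626, 0.287], [0.634, 0.286], [0.642, 0.287], [0.65, 0.285], [0.658, 0.284]]
yaw deg 3.5149579770779273 xrange 0.5974489450001983 0.6758695500295713
y centre 0.24800191700361707
jar [0.427 0.077 0.01 ] [0.442 0.103 0.022]
```

View pics/g2.png

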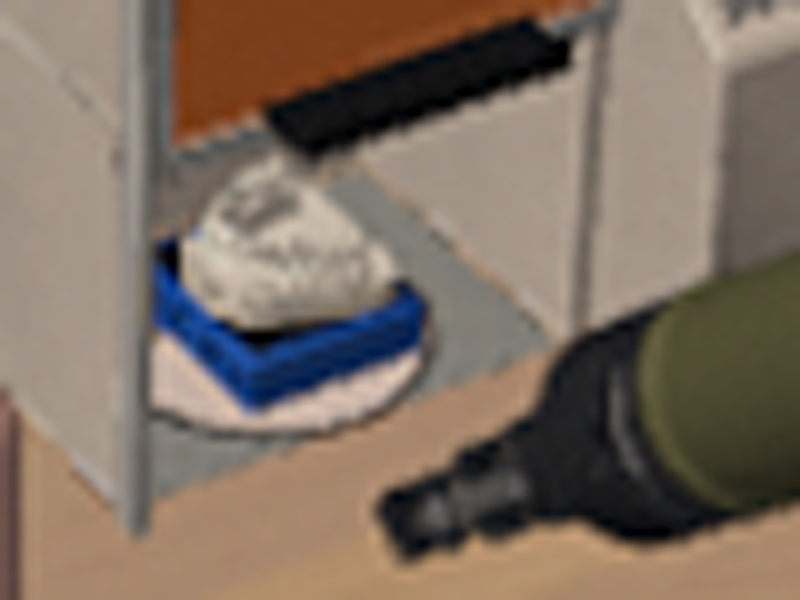

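The tray is clean in view: its rear bottom corners at crop (252,410) and (422,350) match the predicted target within about 1 px (about 5 mm), and the white margin looks even. Now closing the fingers and going up to the shield's ledge.

```bash
python3 -m inch '-0.71 0 -0.7 0 0 0;-0.71 0 -0.7 0 0 0;-0.71 0 -0.7 0 0 0;-0.71 0 -0.7 0 0 0;-0.71 0 -0.7 0 0 0;-0.71 0 -0.7 0 0 0;-0.71 0 -0.7 0 0 0;-0.71 0 -0.7 0 0 0;-0.71 0 -0.7 0 0 0;-0.71 0 -0.7 0 0 0' 1 60
sed -i 's/\.168/.173/' tip.py; python3 tip.py
```

```text
time_s: 15.7
eef_pos: [0.4003, 0.2469, 0.3277]
tool_rot: [-3.139, 0.798, -3.138]
wrist_force: [-0.2, 0.6, 0.7]
grip_width: 0.0001
grasp_force: 0.0
[-0.429 -0.178 -0.357  2.254  0.878  0.641  0.159] tip [0.5242 0.2469 0.207 ] [-3.139  0.798 -3.138]
```

```bash
python3 - <<'E'
from meas import *
c=load('scene');P=pts(c)
m=(c['img'].max(-1)<60)&(abs(P[...,1]-.247)<.07)&(P[...,0]>.52)&(P[...,0]<.6)&(P[...,2]>.15)&(P[...,2]<.21)
q=P[m];print(len(q),np.percentile(q,[2,50,98],axis=0).round(4))
E
python3 -m inch '-0.5 0 0.51 0 0 0;-0.5 0 0.51 0 0 0;-0.07 0 0.07 0 0 0;0 0 0 0 0 0;0.35 0 0.35 0 0 0;0 0 0 0 0 0'; python3 tip.py
```

```text
180 [[0.5349 0.2023 0.1589]
 [0.5465 0.2535 0.1638]
 [0.5669 0.3051 0.1716]]
time_s: 16.3
eef_pos: [0.4301, 0.2468, 0.3144]
tool_rot: [-3.136, 0.794, -3.135]
wrist_force: [-0.2, -0.1, 0.2]
grip_width: 0.0004
grasp_force: 0.0
[-0.404 -0.102 -0.34   2.223  0.944  0.602  0.132] tip [0.5535 0.2466 0.1932] [-3.136  0.794 -3.135]
```

```bash
python3 -m inch '0.18 0 0.18 0 0 0;0.18 0 0.18 0 0 0;0.18 0 0.18 0 0 0;0.18 0 0.18 0 0 0;0.18 0 0.18 0 0 0;0.18 0 0.18 0 0 0;0 0 0 0 0 0'; python3 tip.py
python3 - <<'E'
from meas import *
c=cap('scene');cv2.imwrite('pics/i.png',cv2.resize(c['img'][150:250,280:410],(780,600),interpolation=cv2.INTER_CUBIC))
E
```

```text
time_s: 17.0
eef_pos: [0.4311, 0.2472, 0.2855]
tool_rot: [-3.139, 0.797, -3.136]
wrist_force: [0.3, -0.0, 0.5]
grip_width: 0.0003
grasp_force: 0.0
[-3.980e-01 -5.500e-02 -3.530e-01  2.249e+00  1.060e+00  5.740e-01
  2.000e-03] tip [0.5549 0.2473 0.1646] [-3.139  0.797 -3.136]
```

View pics/i.png

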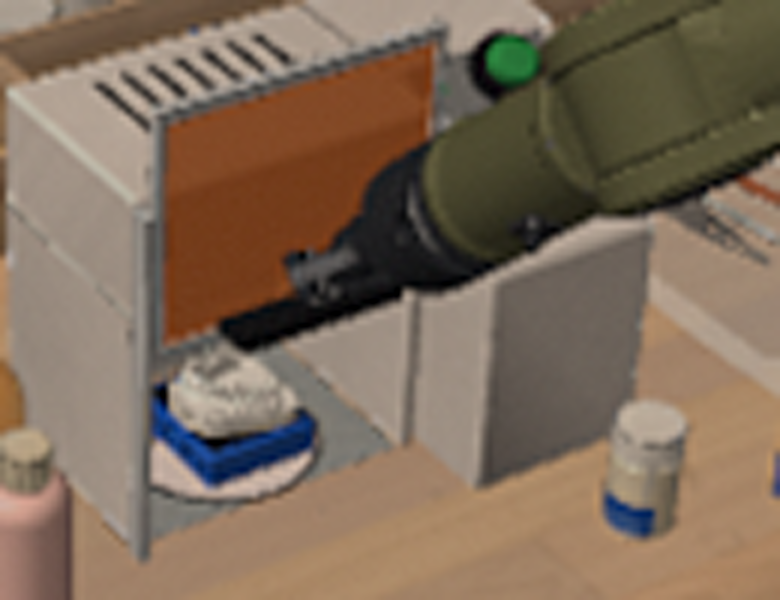

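The fingers sit on the ledge at crop (310,300), and the shield frame's top has dropped about 4 px, so it is moving. Continuing down.

```bash
python3 -m inch '0.29 0 0.28 0 0 0;0.29 0 0.28 0 0 0;0.29 0 0.28 0 0 0;0.29 0 0.28 0 0 0;0.29 0 0.28 0 0 0;0.29 0 0.28 0 0 0;0.29 0 0.28 0 0 0;0.29 0 0.28 0 0 0;0.29 0 0.28 0 0 0;0 0 0 0 0 0'; python3 tip.py
python3 -m inch '0.29 0 0.28 0 0 0;0.29 0 0.28 0 0 0;0.29 0 0.28 0 0 0;0.29 0 0.28 0 0 0;0.15 0 0.14 0 0 0;0 0 0 0 0 0'; python3 tip.py
```

```text
time_s: 18.05
eef_pos: [0.4312, 0.2472, 0.2135]
tool_rot: [-3.139, 0.798, -3.137]
wrist_force: [1.8, -0.3, -0.1]
grip_width: 0.0
grasp_force: 0.3
[-0.41   0.086 -0.357  2.301  1.387  0.553 -0.351] tip [0.555  0.2473 0.0927] [-3.139  0.798 -3.137]
time_s: 18.65
eef_pos: [0.4306, 0.247, 0.1771]
tool_rot: [-3.139, 0.797, -3.137]
wrist_force: [-0.5, -0.4, 0.5]
grip_width: -0.0003
grasp_force: 0.3
[-0.423  0.167 -0.349  2.318  1.556  0.565 -0.532] tip [0.5544 0.2471 0.0563] [-3.139  0.797 -3.137]
```

```bash
python3 -m inch '0.15 0 0.14 0 0 0;0.15 0 0.14 0 0 0;0.15 0 0.14 0 0 0;0.15 0 0.14 0 0 0;0.15 0 0.14 0 0 0;0.15 0 0.14 0 0 0;0 0 0 0 0 0'; python3 tip.py
python3 -m inch '0.07 0 0.07 0 0 0;0.07 0 0.07 0 0 0;0 0 0 0 0 0'
python3 -m inch '0.07 0 0.07 0 0 0;0 0 0 0 0 0'
python3 -m inch '0.07 0 0.07 0 0 0;0 0 0 0 0 0'
```

```text
time_s: 19.35
eef_pos: [0.4306, 0.2474, 0.154]
tool_rot: [-3.138, 0.803, -3.136]
wrist_force: [-8.6, -3.0, 18.1]
grip_width: 0.0
grasp_force: 9.0
[-0.431  0.225 -0.344  2.325  1.669  0.586 -0.651] tip [0.555  0.2474 0.0339] [-3.138  0.803 -3.136]
time_s: 19.65
eef_pos: [0.4326, 0.2479, 0.1517]
tool_rot: [-3.14, 0.807, -3.139]
wrist_force: [1.9, 0.3, 13.3]
grip_width: 0.0002
grasp_force: 5.3
time_s: 19.85
eef_pos: [0.4333, 0.2481, 0.1504]
tool_rot: [-3.14, 0.809, -3.139]
wrist_force: [4.2, 0.0, 14.2]
grip_width: -0.0001
grasp_force: 6.2
time_s: 20.05
eef_pos: [0.434, 0.2483, 0.1492]
tool_rot: [-3.141, 0.811, -3.14]
wrist_force: [4.3, -0.6, 16.5]
grip_width: -0.0001
grasp_force: 7.2
```

```bash
python3 -m inch '-0.3 0 -0.3 0 0 0;-0.4 0 -0.4 0 0 0;0.3 0 -0.31 0 0 0;0.7 0 -0.71 0 0 0;0.7 0 -0.71 0 0 0;-0.7 0 -0.7 0 0 0;-0.7 0 -0.7 0 0 0;-0.7 0 -0.7 0 0 0;-0.7 0 -0.7 0 0 0;0 0 0 0 0 0'; python3 tip.py
python3 - <<'E'
from meas import *
for n in('scene','side'):
    c=cap(n);P=pts(c);hsv=cv2.cvtColor(c['img'],cv2.COLOR_BGR2HSV)
    m=(cv2.inRange(hsv,(4,90,40),(22,255,255))>0)&(abs(P[...,0]-.572)<.012)&(abs(P[...,1]-.247)<.1)&(P[...,2]>.01)
    q=P[m];print(n,len(q),np.percentile(q,[2,50,98],axis=0).round(4) if len(q) else '')
c=load('scene');cv2.imwrite('pics/j.png',cv2.resize(c['img'][140:250,280:410],(709,600),interpolation=cv2.INTER_CUBIC))
for z in(.003,.168):print(z,proj(c,(.572,.342,z)),proj(c,(.572,.152,z)))
for n in('scene','side'):
    c=load(n);P=pts(c);hsv=cv2.cvtColor(c['img'],cv2.COLOR_BGR2HSV)
    for nm,lo,hi in(('red',(0,150,60),(8,255,255)),('green',(60,120,40),(90,255,255))):
        m=(cv2.inRange(hsv,lo,hi)>0)&(P[...,0]>.5)&(P[...,0]<.66)&(P[...,1]>.02)&(P[...,1]<.16)&(P[...,2]>.15)
        q=P[m];print(n,nm,len(q),q.min(0).round(4) if len(q) else '',q.max(0).round(4) if len(q) else '',q.mean(0).round(4) if len(q) else '')
E
```

```text
time_s: 21.05
eef_pos: [0.3801, 0.2475, 0.2448]
tool_rot: [3.141, 0.8, -3.139]
wrist_force: [0.3, -0.3, 0.6]
grip_width: 0.0003
grasp_force: 0.0
[-0.448 -0.066 -0.402  2.361  1.183  0.595 -0.226] tip [0.5043 0.2479 0.1243] [ 3.141  0.8   -3.139]
scene 1256 [[0.5645 0.1672 0.0191]
 [0.5702 0.2613 0.0956]
 [0.5761 0.3352 0.1561]]
side 0 
0.003 [304.74420734 240.95516733] [349.15736589 223.90506988]
0.168 [305.33125832 201.73345993] [352.10353614 185.72842028]
scene red 74 [0.5271 0.0464 0.1875] [0.5709 0.0736 0.2224] [0.5465 0.0635 0.2075]
scene green 59 [0.588  0.0572 0.2229] [0.6221 0.1211 0.2474] [0.6023 0.0811 0.2354]
side red 99 [0.5397 0.0477 0.1914] [0.575  0.0694 0.2261] [0.5577 0.0622 0.211 ]
side green 72 [0.5935 0.062  0.2288] [0.6213 0.0939 0.2486] [0.6073 0.0816 0.2401]
```

View pics/j.png

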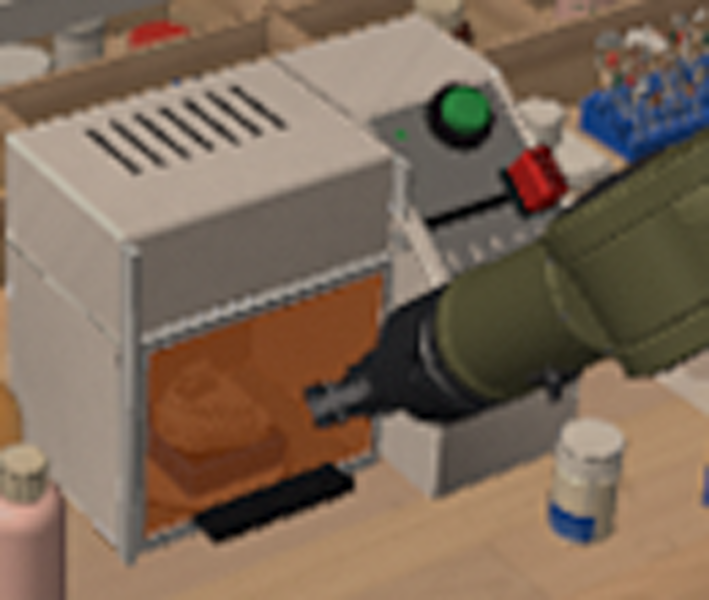

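The shield is down: its frame top is at crop (143,340), where (138,336) was predicted, and the jaw shows through it. The selector grip is at crop (540,180) and the button at (465,108). Heading for the right side of the selector with the tool square to the slope.

```bash
python3 -m inch '-0.7 0 -0.7 0 0 0;-0.7 0 -0.7 0 0 0;-0.7 0 -0.7 0 0 0;-0.7 0 -0.7 0 0 0;-0.7 0 -0.7 0 0 0;-0.7 0 -0.7 0 0 0;-0.7 0 -0.7 0 0 0;-0.35 0 -0.35 0 0 0;0 0 0 0 0.8 0;0 0 0 0 0.78 0'
python3 -m inch '0 -1 0 0 0 0;0 -1 0 0 0 0;0 -1 0 0 0 0;0 -1 0 0 0 0;0 -1 0 0 0 0;0 -1 0 0 0 0;0 -1 0 0 0 0;0 -1 0 0 0 0;0 -1 0 0 0 0;0 -1 0 0 0 0'
python3 -m inch '0 -1 0 0 0 0;0 -0.4 0 0 0 0;0 0 0 0 0 0'; python3 tip.py
```

```text
time_s: 22.15
eef_pos: [0.378, 0.247, 0.3903]
tool_rot: [-3.137, 0.603, -3.136]
wrist_force: [0.3, -0.5, 0.8]
grip_width: 0.0001
grasp_force: 0.0
time_s: 23.15
eef_pos: [0.4375, 0.0799, 0.3745]
tool_rot: [-3.11, 0.571, -3.138]
wrist_force: [-0.3, 0.1, -0.2]
grip_width: 0.0001
grasp_force: 0.0
time_s: 23.45
eef_pos: [0.4426, 0.0524, 0.3739]
tool_rot: [-3.11, 0.568, 3.141]
wrist_force: [0.4, 0.4, -0.6]
grip_width: -0.0
grasp_force: 0.0
[-0.063 -0.299 -0.152  2.196  0.164  0.698  1.244] tip [0.5355 0.0469 0.2281] [-3.11   0.568  3.141]
```

```bash
python3 -m inch '-0.4 -0.5 -0.09 0 0 0;-0.4 -0.5 -0.09 0 0 0;-0.4 -0.5 -0.09 0 0 0;0 0 0 0 0 0'; python3 tip.py
```

```text
time_s: 23.85
eef_pos: [0.4601, 0.0238, 0.3941]
tool_rot: [-3.111, 0.571, -3.14]
wrist_force: [1.1, 0.4, -0.0]
grip_width: -0.0002
grasp_force: 0.0
[-0.062 -0.283 -0.078  2.145  0.13   0.72   1.347] tip [0.5536 0.0187 0.2487] [-3.111  0.571 -3.14 ]
```

```bash
python3 -m inch '0 -0.15 0 -0.25 -0.33 0;0.5 0 0.6 0 0 0;0.5 0 0.6 0 0 0;0.47 0 0.63 0 0 0;0 0 0 0 0 0'; python3 tip.py
python3 - <<'E'
from meas import *
c=cap('scene');cv2.imwrite('pics/k.png',cv2.resize(c['img'][130:230,330:430],(600,600),interpolation=cv2.INTER_CUBIC))
E
```

```text
time_s: 24.35
eef_pos: [0.455, 0.022, 0.344]
tool_rot: [-3.139, 0.604, -3.136]
wrist_force: [-0.7, -0.8, -1.0]
grip_width: -0.0001
grasp_force: 0.0
[-0.056 -0.261 -0.072  2.241  0.103  0.564  1.375] tip [0.5533 0.0222 0.2017] [-3.139  0.604 -3.136]
```

View pics/k.png

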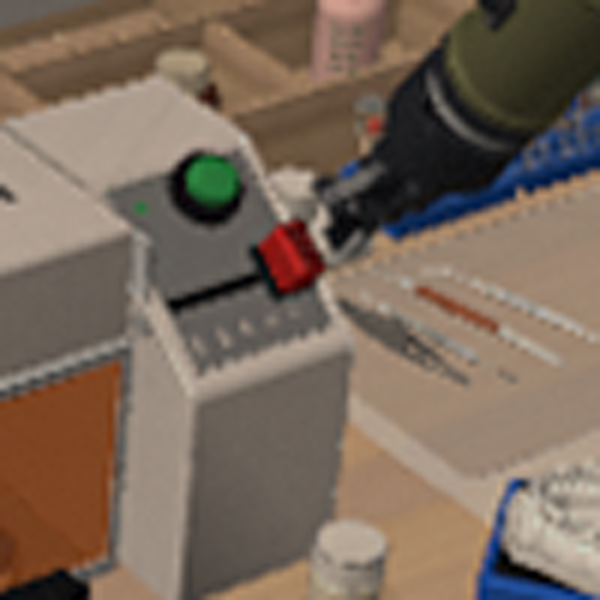

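The closed fingertips, at crop (340,225), are just right of the red grip at (290,258), level with it. Pushing left.

```bash
python3 -m inch '0.08 0.3 0.12 0 0 0;0 0.3 0 0 0 0;0 0.3 0 0 0 0;0 0.3 0 0 0 0;0 0.3 0 0 0 0;0 0.3 0 0 0 0;0 0.3 0 0 0 0;0 0.3 0 0 0 0;0 0.3 0 0 0 0;0 0 0 0 0 0'
python3 -m inch '0 0.3 0 0 0 0;0 0.2 0 0 0 0;0 0.2 0 0 0 0;0 0.2 0 0 0 0;0 0.2 0 0 0 0;0 0 0 0 0 0'; python3 tip.py
```

```text
time_s: 25.4
eef_pos: [0.4565, 0.0764, 0.3449]
tool_rot: [-3.14, 0.612, -3.136]
wrist_force: [-0.2, 0.3, -0.3]
grip_width: -0.0003
grasp_force: 0.0
time_s: 26.0
eef_pos: [0.4564, 0.0979, 0.3447]
tool_rot: [-3.14, 0.611, -3.137]
wrist_force: [-1.0, 0.0, 0.7]
grip_width: -0.0003
grasp_force: 0.1
[-0.049 -0.228 -0.262  2.21   0.226  0.578  1.101] tip [0.5557 0.0982 0.203 ] [-3.14   0.611 -3.137]
```

```bash
cat > red.py <<'E'
from meas import *
for n in('scene','side'):
    c=cap(n);P=pts(c);hsv=cv2.cvtColor(c['img'],cv2.COLOR_BGR2HSV)
    for nm,lo,hi in(('red',(0,150,60),(8,255,255)),('green',(60,120,40),(90,255,255))):
        m=(cv2.inRange(hsv,lo,hi)>0)&(P[...,0]>.5)&(P[...,0]<.66)&(P[...,1]>.02)&(P[...,1]<.16)&(P[...,2]>.15)
        q=P[m];print(n,nm,len(q),q.min(0).round(4) if len(q) else '',q.max(0).round(4) if len(q) else '',q.mean(0).round(4) if len(q) else '')
E
python3 red.py; python3 -m inch '0 0.2 0 0 0 0;0 0.2 0 0 0 0;0 0 0 0 0 0';python3 red.py
```

```text
scene red 85 [0.5292 0.1119 0.187 ] [0.5664 0.1392 0.222 ] [0.5465 0.1295 0.2078]
scene green 58 [0.589  0.0607 0.2234] [0.6255 0.1244 0.2459] [0.6024 0.0811 0.2356]
side red 95 [0.5345 0.0962 0.1851] [0.5741 0.1361 0.2257] [0.555  0.1269 0.2123]
side green 74 [0.594  0.0617 0.2283] [0.6207 0.0942 0.2487] [0.6074 0.0821 0.2403]
time_s: 26.4
eef_pos: [0.4565, 0.1015, 0.3447]
tool_rot: [-3.135, 0.609, -3.141]
wrist_force: [-3.4, -12.8, 4.7]
grip_width: 0.0
grasp_force: 6.4
scene red 82 [0.5295 0.0933 0.1889] [0.5853 0.1415 0.2252] [0.5467 0.1315 0.2081]
scene green 58 [0.5871 0.0577 0.2218] [0.622  0.124  0.2463] [0.6018 0.0815 0.236 ]
side red 86 [0.5362 0.1012 0.1878] [0.573  0.1381 0.2248] [0.5553 0.1288 0.2126]
side green 73 [0.5945 0.0589 0.2284] [0.6204 0.0945 0.2486] [0.6074 0.0819 0.2401]
```

```bash
python3 -m inch '0 0.12 0 0 0 0;0 0 0 0 0 0;0 0 0 0 0 0';python3 tip.py; python3 red.py|grep red
```

```text
time_s: 26.8
eef_pos: [0.4566, 0.1021, 0.3447]
tool_rot: [-3.133, 0.609, 3.141]
wrist_force: [-4.0, -17.5, 6.6]
grip_width: -0.0003
grasp_force: 8.7
[-0.046 -0.223 -0.279  2.205  0.249  0.589  1.063] tip [0.5555 0.1006 0.2028] [-3.133  0.609  3.141]
scene red 83 [0.5292 0.0949 0.1909] [0.5834 0.1411 0.2236] [0.5467 0.1313 0.2079]
side red 88 [0.5345 0.1016 0.1885] [0.5732 0.1374 0.2267] [0.5547 0.1288 0.2119]
```

```bash
python3 -m inch '0 -0.5 0 0 0 0;0 -0.6 0 0 0 0;0 0 -0.4 0 0 0;-0.3 -0.1 -0.3 0 0 0;-0.6 0 0 0 0 0;-0.6 0 0 0 0 0;-0.6 0 0 0 0 0;-0.6 0 0 0 0 0;-0.3 0 0 0 0 0;0 0 0 0 0 0';python3 tip.py; python3 red.py
```

```text
time_s: 27.9
eef_pos: [0.4985, 0.0838, 0.3911]
tool_rot: [-3.141, 0.612, -3.138]
wrist_force: [-0.5, -0.8, 0.4]
grip_width: -0.0001
grasp_force: 0.0
[-0.053 -0.181 -0.2    2.078  0.184  0.654  1.201] tip [0.5978 0.0839 0.2495] [-3.141  0.612 -3.138]
scene red 85 [0.5261 0.0916 0.1864] [0.5873 0.1405 0.2222] [0.5472 0.1304 0.2072]
scene green 44 [0.5818 0.0577 0.2225] [0.6242 0.1208 0.2584] [0.5996 0.0848 0.2349]
side red 86 [0.536  0.1015 0.1883] [0.5728 0.1375 0.2249] [0.555  0.1285 0.212 ]
side green 65 [0.5947 0.0622 0.228 ] [0.6213 0.093  0.2495] [0.6083 0.0828 0.2403]
```

```bash
python3 -m inch '0 -0.22 0 0 0 0;0 0 0.2 0 0 0;0 0 0.2 0 0 0;0 0 0.1 0 0 0;0 0 0 0 0 0'
python3 -m inch '0 0 0.1 0 0 0;0 0 0.1 0 0 0;0 0 0 0 0 0'
python3 -m inch '0 0 0.1 0 0 0;0 0 0.1 0 0 0;0 0 0 0 0 0';python3 tip.py
```

```text
time_s: 28.5
eef_pos: [0.5032, 0.0792, 0.3819]
tool_rot: [-3.14, 0.61, -3.138]
wrist_force: [-1.1, -0.3, 1.0]
grip_width: 0.0002
grasp_force: 0.7
time_s: 28.8
eef_pos: [0.5056, 0.0793, 0.379]
tool_rot: [-3.14, 0.611, -3.138]
wrist_force: [-4.0, -0.3, 2.3]
grip_width: -0.0002
grasp_force: 1.8
time_s: 29.1
eef_pos: [0.5072, 0.0794, 0.3772]
tool_rot: [-3.139, 0.61, -3.138]
wrist_force: [-18.4, -1.6, 13.9]
grip_width: -0.0001
grasp_force: 10.8
[-0.047 -0.151 -0.196  2.082  0.194  0.622  1.201] tip [0.6063 0.0794 0.2355] [-3.139  0.61  -3.138]
```

```bash
python3 -m inch '0 0 0.06 0 0 0;0 0 0 0 0 0;0 0 0 0 0 0';python3 tip.py
python3 -m inch '0 0 -0.3 0 0 0;0 0 -0.5 0 0 0;0 0 -0.8 0 0 0;0 0 -0.8 0 0 0;0 0 0 0 0 0';python3 tip.py
python3 red.py
python3 - <<'E'
from meas import *
c=load('scene');cv2.imwrite('pics/l.png',cv2.resize(c['img'][130:250,270:410],(700,600),interpolation=cv2.INTER_CUBIC))
E
```

```text
time_s: 29.4
eef_pos: [0.5073, 0.0795, 0.3771]
tool_rot: [-3.139, 0.61, -3.138]
wrist_force: [-28.0, -1.8, 21.0]
grip_width: -0.0001
grasp_force: 16.2
[-0.047 -0.15  -0.196  2.082  0.195  0.622  1.2  ] tip [0.6065 0.0794 0.2353] [-3.139  0.61  -3.138]
time_s: 29.9
eef_pos: [0.4812, 0.0797, 0.4167]
tool_rot: [-3.141, 0.616, -3.138]
wrist_force: [0.5, 0.6, 0.7]
grip_width: 0.0001
grasp_force: 0.0
[-0.058 -0.243 -0.188  2.077  0.153  0.709  1.235] tip [0.5812 0.08   0.2755] [-3.141  0.616 -3.138]
scene red 82 [0.5291 0.0945 0.1888] [0.5813 0.1387 0.2246] [0.547  0.1309 0.2073]
scene green 59 [0.5877 0.0591 0.2236] [0.6206 0.1243 0.2445] [0.6019 0.0814 0.2356]
side red 88 [0.535  0.1014 0.1881] [0.5733 0.1376 0.2251] [0.5551 0.1285 0.2123]
side green 74 [0.5943 0.0638 0.2316] [0.6216 0.0941 0.2473] [0.6077 0.082  0.2403]
```

View pics/l.png

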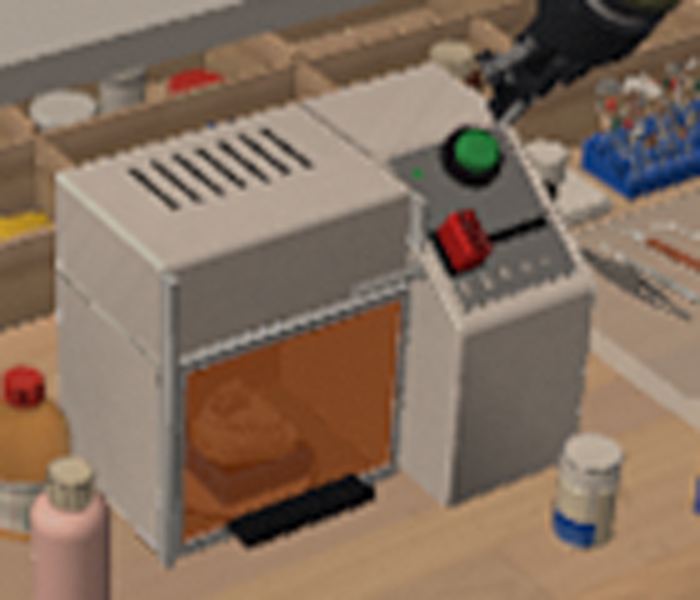

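The shield is down with the tray behind it at (245,450). The selector is at the left end of its slot (465,240), the button is out again (478,150), and the bottles and jar stand where they were. The robot is touching nothing, so I am handing in.

```bash
python3 -c "
from bench import arm
print(arm.close_job())"
```

```text
the job is handed in; nothing more can be done
None
```

The job is handed in at about 30 s: tray centred on the field to within about 5 mm by camera, shield fully down, selector at its left stop, then the start button pressed fully in and released; bottles and jar were left standing where they were.

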